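# Seat, level and clamp a housing in the assembly fixture

### The job

Make the open grey housing ready for screwing: push it along the fixture until it is home against the steel end stop, then push the wooden wedge under its sagging edge as far as it goes so that the housing sits level. Then flip both cam levers over their high points so that they snap fully closed and clamp it; let go and leave the other things on the bench and fixture where they are.

Things in the scene. Friction and masses are not known exactly. Their poses are not given: they have to be found in the camera images.
- fixture: fixed aluminium fixture plate, 310 x 250 x 10 mm. Origin on the bench surface below the middle of the seated housing; the plate spans fixture x -220..90, y -125..125 mm, z up. +x is the direction in which housing and wedge are pushed. Clamp blocks (x -5..35, |y| 80..112, top z 50) and straps (x 2..28, |y| 60..114, z 55..68 mm) stand at either side; lever cams reach up to z 118 mm
- stop_face (a point): middle of the steel end stop's face that the housing meets, at fixture (65,0,30) mm; the stop spans y -50..50, top at z 50 mm. Just before it a steel level pad (x 25..60, top z 26) carries the housing's far edge
- rail_mouth (a point): entry of the wedge channel, fixture (-215,0,10) mm: two low black rails (x -215..-40, |y| 44..64, top z 18 mm) guide the wedge between them and carry the housing's near edge, which sags 8 mm below level until the wedge is in
- housing_mid (a point): centre of the loose open grey housing (green board and metal box inside), 20 mm above its underside: 130 mm long in x, shell 116 mm and with side ledges 152 mm wide in y, 40 mm high (ledges 16). Near wall's outer face at its x = -65. It starts 15 to 30 mm short of the stop; seated, the point is at fixture (0,0,46) mm (about 2 mm toward -x and 3 mm lower while sagging)
- housing: the same housing, origin at the centre of its underside; 0.7 to 1.1 kg, slides with ordinary friction
- wedge_tip (a point): thin end of the loose wooden wedge, mid-width, on its underside, lying on the plate (z 10) between the rails. Toward wedge -x: ramp 55 mm long rising 3.5 to 16 mm, flat land 18 mm, then an upright push tab 15 mm thick, 42 mm high; 80 mm wide. Fully in, the tab meets the housing's near wall and the tip is at fixture x = +8 mm; level from -10 mm on. Pushing takes up to about 10 N
- wedge_tab (a point): middle of the tab's rear face (88 mm behind the tip, 21 mm above the wedge's underside): push here toward fixture +x
- lever_left (a joint): left cam lever (looking along fixture +x). 0 = open, leaning 40 deg from upright toward fixture -x; grows as it swings up and over toward +x: upright at 0.70; a spring resists with up to 0.3 N m until the high point at 1.25, then snaps it on by itself to 2.0 = closed, 75 deg past upright. Black handle 22 mm wide, 13 thick, 48 to 100 mm from the pivot
- pivot_left (a point): pivot of the left cam lever, on its axis (parallel to fixture y), at fixture (15,96,89) mm. The handle's centre line lies on the plane fixture y = 96 mm. The point turns with the lever; use its position only
- lever_right (a joint): right cam lever (looking along fixture +x). 0 = open, leaning 40 deg from upright toward fixture -x; grows as it swings up and over toward +x: upright at 0.70; a spring resists with up to 0.3 N m until the high point at 1.25, then snaps it on by itself to 2.0 = closed, 75 deg past upright. Black handle 22 mm wide, 13 thick, 48 to 100 mm from the pivot
- pivot_right (a point): pivot of the right cam lever, on its axis (parallel to fixture y), at fixture (15,-96,89) mm. The handle's centre line lies on the plane fixture y = -96 mm. The point turns with the lever; use its position only
- screw_jar: small round jar with black cap, 44 mm across, 55 mm tall, standing on the fixture plate; bystander, not to be displaced
- bit_driver: short screwdriver, 110 mm, lying on the fixture plate; bystander
- power_driver: black electric screwdriver lying on the bench, 230 mm long, 45 mm high; bystander
- parts_bin: black open bin of small parts, 150 x 110 x 55 mm; bystander
- cover: flat grey housing cover, 130 x 116 x 12 mm, lying on the bench; bystander
- tape_roll: yellow tape roll, 90 mm across, 25 mm high, lying flat; bystander

How it is judged:
By the outcome, as a careful person would: the job done as asked, in the order asked, and still so for the second after the job is handed in, with the robot touching nothing.
It also fails if it takes over 64 s, if anything falls off the work surface, if the arm or the gripper's body presses on something with over 40 N, if the wrist force passes 120 N, or if a joint passes its speed limit or range.

### The arm

A 7-joint arm with a two-finger parallel gripper is mounted at the origin on the work surface. World frame = base frame: x ahead of the robot, y to its left, z up, the work surface at z = 0. Lengths are in mm, angles in rad, forces in N, time in s.
With the tool pointing down it reaches from about 425 to 875 mm from the base axis. Payload 8.4 kg.
Tool frame: the origin (TCP) lies midway between the tips of the shut fingers; the grasp point (between the pads) lies 19 mm behind it (arm.pinch_z is the distance from the TCP to the grasp point, in mm); z points along the fingers, x is the direction in which the jaws open and shut, and the axes are right-handed (so a half turn about z gives the same grasp; the last joint's range is limited). The gripper opens to 87 mm and grips with 3 to 60 N. Pads are 19 mm wide; open, the fingers measure 117 mm over their backs; the gripper's body (75 mm by 190 mm) begins 51 mm behind the grasp point.
Start: joints at [1.173, 0.333, 0.04, 1.465, -0.013, 1.343, -0.059], TCP at [191.32, -621.176, 222.546] pointing down, gripper open.
Joint ranges: [-2.58, 2.58], [-0.38, 2.09], [-1.3, 1.39], [0.25, 2.4], [-1.5, 4.64], [0.08, 2.09], [-2.65, 2.65]. Speed limits (rad/s): [2.22, 2.22, 2.79, 2.79, 3.14, 3.14, 3.14].

### API

Orientations are given as a unit quaternion [x, y, z, w].
In Python, from station import monitor, imaging, order, arm gives the robot as it stands. The module is installed in compiled form; this text tells all that it offers.
- The arm moves only by the tool play_rows, never from a script. Its argument "commands" is a list of rows, each an object of numbers: "dx", "dy", "dz": the shift along the world's x, y, z in units of 0.03 m (1.0 is 0.03 m); "ax", "ay", "az": the turn, a rotation vector about the world's x, y, z in units of 0.1 rad (1.0 is 0.1 rad); "jaw": the opening, from 0 (shut) to 1 (fully open). In form: [{"dx": .., "dy": .., "dz": .., "ax": .., "ay": .., "az": .., "jaw": ..}, ...]. A call has exactly 5 rows; each row shifts and turns the commanded pose from where the row before left it; what a row does not reach is not made up. A row lasts 1/12 s, in which the tool goes at most 41.7 mm and 7.16 degrees, less where a joint would pass 70% of its speed; a pose out of reach is approached as far as the arm can. A call with a number of a shift or a turn outside -1 to 1 is refused whole. A call with a gripper value outside its range is refused whole. The fingers move at their own pace and stop on an object; "grip_force" is the grip in N (left out, the last holds). Time passes only in rows, so rows that do not move let the fingers close, or fill a call up. It gives the time, the measured TCP pose, the force and the opening at its end, in the units of the state.
- monitor.get_state(): the state, without advancing time (a new reading comes with each control period).
- imaging.read_camera(name): name is "scene" or "side" or "wrist"; returns the picture (384x512x3 uint8, red, green, blue); there is no depth.
- imaging.camera_model(name): a dict with "fovy" (degrees; the focal length in pixels is half the picture's height over the tangent of half this angle, whatever the lens; pixels are square), "cx", "cy" (the principal point, pixels), "dist" ([k1, k2, p1, p2, k3] as OpenCV has them; the pictures are not rectified), "R" (3x3) and "t" (3): a world point X has camera coordinates R X + t; the wrist camera has in their place "mount" (4x4, takes a point from camera to tool coordinates, whose origin is the TCP and whose axes are the tool frame's). Camera axes: x right, y down, z forward; pixel columns grow to the right and rows downward; lengths in mm; the calibration is good to about 2 mm. A picture is of the moment at which its call begins: read the wrist's pose just before it. camera_model takes no time and is no camera call.
- order.job_done(): hands the job in, once; it reports no verdict.
Trained networks look in the newest picture that a camera, given by its name, has taken for a name from the list of things; names that differ only in an ending like _2 or _b are one class to them, and where a whole thing is asked for, a point or a joint stands for the part that bears it (a point fixed in the world has none). Each returns a list of dicts, best first, with "score" (0 to 1); they miss things now and then, are a little off and sometimes report something else, mostly with a low value. They report only what shows in the picture. A call takes as long as a camera call.
- imaging.search_frame(camera, thing): "point" ([x, y, z] in mm, in world coordinates, good to about 4 mm: the middle of the surface that is visible of it).
The state is a dict: "time_s": time; "joints": joint angles; "qd": joint speeds; "joint_efforts": joint torques, N m; "eef_pos": TCP position; "tool_rot": TCP orientation; "ft_force": force on the tool from outside, world axes, zero at the start; "moment": the same for the moment, N m; "gripper_width": finger opening in mm.
Only numpy, scipy, OpenCV 4.12 (cv2) and the standard library are available. Lean on these libraries where they do the work, as an engineer would, in place of code of your own. Each camera call takes 0.05 s, during which the arm holds its last target. There are 200 camera calls.

## Working session

There is one attempt and no reset: what is moved stays moved. The work goes in short steps, Python scripts to look and compute and a tool call to move; the robot and the scene stay as the last step left them, time stands still between calls to the robot, and variables do not carry over. Pictures are saved under pics/ and viewed, about 8 in all and at most 12, crops included, and the job is handed in when it is done.

Besides the shell and the picture viewer there is one more tool, called as name(argument=value, ...), one argument or row to a line, values as JSON. play_rows: Moves the arm, as the interface text tells. Its arguments: {"type":"object","properties":{"commands":{"type":"array"},"grip_force":{"type":"number"}},"required":["commands"]}

```bash
mkdir -p pics
cat > h.py <<'E'
from station import monitor, imaging, order, arm
import numpy as np, cv2
def save(cam,name):
    im=imaging.read_camera(cam); cv2.imwrite('pics/'+name+'.png',im[:,:,::-1]); return im
E
python3 - <<'E'
from h import *
np.set_printoptions(precision=1,suppress=True)
s=monitor.get_state(); print(s['time_s'],s['eef_pos'],s['tool_rot'],s['ft_force'],s['gripper_width'])
a=save('scene','a');b=save('side','b')
cv2.imwrite('pics/ab.png',np.vstack([a,b])[:,:,::-1])
for c in('scene','side'):
    m=imaging.camera_model(c); print(c,m)
    for t in ['fixture','housing','wedge_tab','lever_left','lever_right','screw_jar','bit_driver','stop_face','power_driver']:
        r=imaging.search_frame(c,t); print(t,[(np.round(x['point']),round(x['score'],2)) for x in r[:2]])
print(monitor.get_state()['time_s'])
E
```

```text
0.0 [ 191.2 -620.7  221.6] [ 0.8 -0.6 -0.  -0. ] [-0.  -0.1  0.7] 87.01829461634188
scene {'fovy': 52.90115372279706, 'cx': 255.73900035957664, 'cy': 192.3244788215263, 'dist': array([0., 0., 0., 0., 0.]), 'R': array([[ 0.7,  0.7, -0. ],
       [ 0.6, -0.6, -0.5],
       [-0.4,  0.4, -0.8]]), 't': array([-417.6, -268. , 1275.6])}
fixture [(array([609., -15.,  12.]), 0.96), (array([ 405., -429.,   31.]), 0.7)]
housing [(array([576.,  48.,  44.]), 0.89)]
wedge_tab [(array([575., -77.,  26.]), 0.91)]
lever_left [(array([483.,  79., 109.]), 0.73)]
lever_right [(array([672.,  89., 104.]), 0.74)]
screw_jar [(array([482., -71.,  60.]), 0.62)]
bit_driver [(array([669.,  87., 107.]), 0.68)]
stop_face [(array([607., -13.,   9.]), 0.86)]
power_driver [(array([ 405., -430.,   32.]), 0.66), (array([609., -15.,   9.]), 0.47)]
side {'fovy': 53.29236995167719, 'cx': 256.92056292887526, 'cy': 196.76819025683304, 'dist': array([-0.1,  0. ,  0. ,  0. ,  0. ]), 'R': array([[-1. , -0.1,  0. ],
       [-0.1,  0.5, -0.9],
       [ 0.1, -0.8, -0.5]]), 't': array([ 536.2,   93.6, 1160.5])}
fixture [(array([555., 116.,  21.]), 0.86)]
housing [(array([566.,  71.,  50.]), 0.61), (array([560., 117.,  23.]), 0.38)]
wedge_tab [(array([ 574., -101.,   32.]), 0.9), (array([668., -66.,  30.]), 0.69)]
lever_left [(array([480.,  71., 117.]), 0.65)]
lever_right [(array([663.,  83., 117.]), 0.78)]
screw_jar [(array([463., -50.,  32.]), 0.64)]
bit_driver [(array([569.,  70.,  48.]), 0.17), (array([471.,  79., 118.]), 0.15)]
stop_face [(array([554., 115.,  26.]), 0.95), (array([464., -50.,  33.]), 0.44)]
power_driver [(array([ 392., -412.,   22.]), 0.74), (array([392., 420.,  10.]), 0.42)]
1.0
```

View image.

View pics/ab.png

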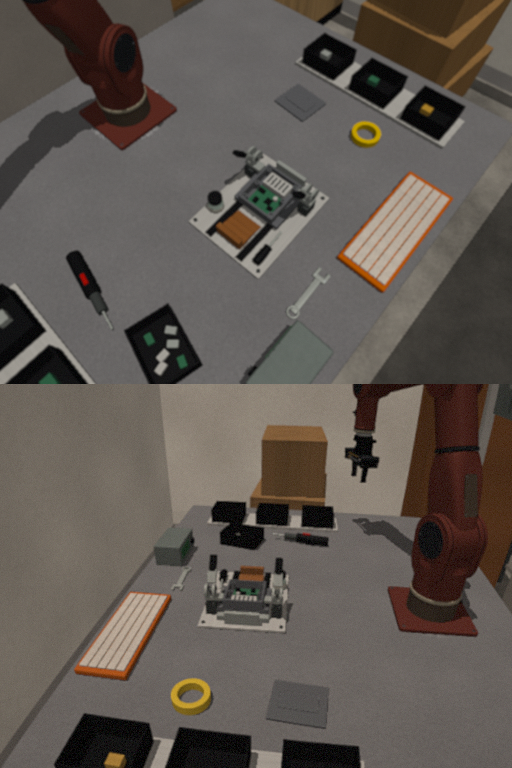

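Run:
```python
from h import *
from scipy.spatial.transform import Rotation as R
np.set_printoptions(precision=3,suppress=True)
s=monitor.get_state(); print(R.from_quat(s['tool_rot']).as_matrix(), s['eef_pos'])
print(imaging.camera_model('wrist'),arm.pinch_z)
```

```text
[[ 0.294 -0.956 -0.   ]
 [-0.956 -0.294  0.   ]
 [-0.     0.    -1.   ]] [ 191.315 -621.169  222.534]
{'fovy': 58.56243707933053, 'cx': 256.74364970435954, 'cy': 196.5873502547753, 'dist': array([0.005, 0.   , 0.   , 0.   , 0.   ]), 'mount': array([[   1.   ,   -0.001,   -0.001,   -0.34 ],
       [   0.001,    0.966,    0.259,  -69.718],
       [   0.001,   -0.259,    0.966, -161.997],
       [   0.   ,    0.   ,    0.   ,    1.   ]])} 18.700000000000003
```

play_rows(
  commands=[
    {"dz":1,"dy":0.5,"dx":0.5},
    {"dz":1,"dx":0.8,"dy":0.6},
    {"dz":1,"dx":0.8,"dy":0.6},
    {"dz":1,"dx":0.8,"dy":0.6},
    {"dz":0.5,"dx":0.8,"dy":0.8},
  ],
)

```text
invalid input
```

play_rows(
  commands=[
    {"dx":0.6,"dy":0.9,"dz":0.17,"ax":0,"ay":0,"az":-0.1,"jaw":0},
    {"dx":0.6,"dy":0.9,"dz":0.17,"ax":0,"ay":0,"az":-0.1,"jaw":0},
    {"dx":0.6,"dy":0.9,"dz":0.17,"ax":0,"ay":0,"az":-0.1,"jaw":0},
    {"dx":0.6,"dy":0.9,"dz":0.17,"ax":0,"ay":0,"az":-0.1,"jaw":0},
    {"dx":0.6,"dy":0.9,"dz":0.17,"ax":0,"ay":0,"az":-0.1,"jaw":0},
  ],
  grip_force=30,
)

```text
time_s: 1.42
eef_pos: [281.9, -484.8, 248.4]
tool_rot: [0.789, -0.614, 0.0, 0.0]
ft_force: [0.9, 0.2, 0.4]
gripper_width: 61.1
```

play_rows(
  commands=[
    {"dx":0.6,"dy":0.9,"dz":0.17,"ax":0,"ay":0,"az":-0.1,"jaw":0},
    {"dx":0.6,"dy":0.9,"dz":0.17,"ax":0,"ay":0,"az":-0.1,"jaw":0},
    {"dx":0.6,"dy":0.9,"dz":0.17,"ax":0,"ay":0,"az":-0.1,"jaw":0},
    {"dx":0.6,"dy":0.9,"dz":0.17,"ax":0,"ay":0,"az":-0.1,"jaw":0},
    {"dx":0.6,"dy":0.9,"dz":0.17,"ax":0,"ay":0,"az":-0.1,"jaw":0},
  ],
)

```text
time_s: 1.83
eef_pos: [372.0, -349.7, 274.1]
tool_rot: [0.774, -0.634, 0.0, 0.0]
ft_force: [0.8, -0.5, -0.0]
gripper_width: 28.2
```

play_rows(
  commands=[
    {"dx":0.6,"dy":0.9,"dz":0.17,"ax":0,"ay":0,"az":-0.1,"jaw":0},
    {"dx":0.6,"dy":0.9,"dz":0.17,"ax":0,"ay":0,"az":-0.1,"jaw":0},
    {"dx":0.6,"dy":0.9,"dz":0.17,"ax":0,"ay":0,"az":-0.1,"jaw":0},
    {"dx":0.6,"dy":0.9,"dz":0.17,"ax":0,"ay":0,"az":-0.1,"jaw":0},
    {"dx":0.6,"dy":0.9,"dz":0.17,"ax":0,"ay":0,"az":-0.1,"jaw":0},
  ],
)

```text
time_s: 2.25
eef_pos: [462.0, -214.7, 299.6]
tool_rot: [0.758, -0.653, 0.0, -0.0]
ft_force: [-0.3, -0.8, -0.2]
gripper_width: 1.7
```

play_rows(
  commands=[
    {"dx":0.6,"dy":0.9,"dz":0.17,"ax":0,"ay":0,"az":-0.1,"jaw":0},
    {"dx":0.6,"dy":0.9,"dz":0.17,"ax":0,"ay":0,"az":-0.1,"jaw":0},
    {"dx":0.6,"dy":0.9,"dz":0.17,"ax":0,"ay":0,"az":-0.1,"jaw":0},
    {"dx":0.6,"dy":0.9,"dz":0.17,"ax":0,"ay":0,"az":-0.1,"jaw":0},
    {"dx":0.6,"dy":0.9,"dz":0.17,"ax":0,"ay":0,"az":-0.1,"jaw":0},
  ],
)

```text
time_s: 2.67
eef_pos: [552.0, -79.8, 325.1]
tool_rot: [0.741, -0.672, 0.0, -0.0]
ft_force: [0.3, -0.3, -0.4]
gripper_width: 0.4
```

play_rows(
  commands=[
    {"dx":0.6,"dy":0.9,"dz":0.17,"ax":0,"ay":0,"az":-0.1,"jaw":0},
    {"dx":0.6,"dy":0.9,"dz":0.17,"ax":0,"ay":0,"az":-0.1,"jaw":0},
    {"dx":0.6,"dy":0.9,"dz":0.17,"ax":0,"ay":0,"az":-0.1,"jaw":0},
    {"dx":0.6,"dy":0.9,"dz":0.17,"ax":0,"ay":0,"az":-0.1,"jaw":0},
    {"dx":0.6,"dy":0.9,"dz":0.17,"ax":0,"ay":0,"az":-0.1,"jaw":0},
  ],
)

```text
time_s: 3.08
eef_pos: [642.0, 55.0, 350.3]
tool_rot: [0.724, -0.69, 0.0, -0.0]
ft_force: [1.4, -0.1, 0.7]
gripper_width: 0.4
```

play_rows(
  commands=[
    {"dx":0,"dy":0,"dz":0,"ax":0,"ay":0,"az":0,"jaw":0},
    {"dx":0,"dy":0,"dz":0,"ax":0,"ay":0,"az":0,"jaw":0},
    {"dx":0,"dy":0,"dz":0,"ax":0,"ay":0,"az":0,"jaw":0},
    {"dx":0,"dy":0,"dz":0,"ax":0,"ay":0,"az":0,"jaw":0},
    {"dx":0,"dy":0,"dz":0,"ax":0,"ay":0,"az":0,"jaw":0},
  ],
)

```text
time_s: 3.5
eef_pos: [641.1, 52.3, 350.2]
tool_rot: [0.723, -0.69, 0.0, 0.0]
ft_force: [-0.3, -0.3, 0.6]
gripper_width: 0.5
```

```bash
cat >> h.py <<'E'
from scipy.spatial.transform import Rotation as Rt
def wcam():
    "wrist camera as K, dist, R, t (world->cam) at the present pose"
    s=monitor.get_state(); m=imaging.camera_model('wrist'); T=np.eye(4)
    T[:3,:3]=Rt.from_quat(s['tool_rot']).as_matrix(); T[:3,3]=s['eef_pos']
    C=np.linalg.inv(T@m['mount']); f=192/np.tan(np.radians(m['fovy']/2))
    return np.array([[f,0,m['cx']],[0,f,m['cy']],[0,0,1]]),m['dist'],C[:3,:3],C[:3,3]
def scam(c):
    m=imaging.camera_model(c); f=192/np.tan(np.radians(m['fovy']/2))
    return np.array([[f,0,m['cx']],[0,f,m['cy']],[0,0,1]]),m['dist'],m['R'],m['t']
def unproj(cam,uv,z):
    K,d,R,t=cam; p=cv2.undistortPoints(np.array(uv,float).reshape(-1,1,2),K,d)[:,0]
    r=np.c_[p,np.ones(len(p))]@R; o=-R.T@t
    return o+r*((np.ravel(z)-o[2])/r[:,2])[:,None]
def proj(cam,X):
    K,d,R,t=cam; return cv2.projectPoints(np.array(X,float).reshape(-1,1,3),cv2.Rodrigues(R)[0],t,K,d)[0][:,0]
E
python3 - <<'E'
from h import *
np.set_printoptions(precision=1,suppress=True)
s=monitor.get_state();print(s['time_s'],s['eef_pos'],s['tool_rot'])
c=wcam(); im=save('wrist','w1'); np.savez('w1.npz',K=c[0],d=c[1],R=c[2],t=c[3])
cv2.imwrite('pics/w1b.png',cv2.resize(im,(800,600),interpolation=cv2.INTER_CUBIC)[:,:,::-1])
for t in ['housing','wedge_tab','lever_left','lever_right','screw_jar','bit_driver']:
    r=imaging.search_frame('wrist',t); print(t,[(np.round(x['point']),round(x['score'],2)) for x in r[:2]])
E
```

```text
3.5 [641.1  52.3 350.2] [ 0.7 -0.7  0.   0. ]
housing []
wedge_tab [(array([576., -77.,  24.]), 0.57), (array([371., 416.,   7.]), 0.26)]
lever_left [(array([475.,  42., 153.]), 0.53)]
lever_right [(array([671.,  74., 120.]), 0.92)]
screw_jar []
bit_driver [(array([665., -76.,  29.]), 0.61), (array([642., 399.,  21.]), 0.56)]
```

View pics/w1b.png

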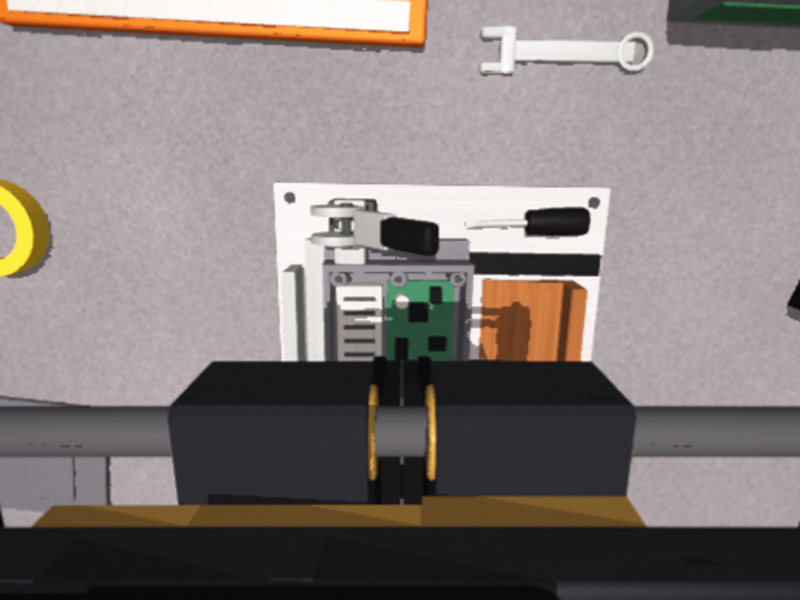

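```bash
cat >> h.py <<'E'
def lw(f):
    z=np.load(f); return z['K'],z['d'],z['R'],z['t']
E
python3 - <<'E'
from h import *
np.set_printoptions(precision=1,suppress=True)
c=lw('w1.npz'); k=.64
P=unproj(c,np.array([[275,183],[609,188]])*k,10)
d=P[0]-P[1]; print(P,np.linalg.norm(d),np.degrees(np.arctan2(d[1],d[0])))
e=d/np.linalg.norm(d); ex=e[:2]; ey=np.array([-ex[1],ex[0]])
mid=(P[0]+P[1])[:2]/2; O=mid+65*ex+125*ey; print('O',O,'yaw',np.arctan2(ex[1],ex[0]))
np.savez('fix.npz',O=O,ex=ex,ey=ey)
def F(uv,z): 
    q=unproj(c,np.array([uv])*k,z)[0][:2]-O; return np.array([q@ex,q@ey])
for n,uv,z in [('housing near',(474,300),58),('housing far',(325,300),66),('tip',(482,320),13.5),('tab front',(571,320),52),('tab rear',(586,320),52),('tab right end rear',(586,291),52),('tip right',(482,279),13.5),('wrench',(640,50),5),('rail r',(600,255),18),('rail l', (600,275),18),('lever tip',(440,237),160),('driver tip',(468,224),15)]: print(n,F(uv,z))
W=lambda x,y,z:[*(O+x*ex+y*ey),z]
im=cv2.imread('pics/a.png'); cs=scam('scene')
for X in [(90,-125,10),(90,125,10),(-220,125,10),(-220,-125,10),(15,96,89),(15,-96,89),(65,50,50),(65,-50,50),(-33,96,146),(-33,-96,146)]:
    p=proj(cs,W(*X))[0]; cv2.circle(im,tuple(int(round(v*8)) for v in p),8,(0,0,255),-1,shift=3)
cv2.imwrite('pics/c.png',cv2.resize(im[130:290,170:350],None,fx=4,fy=3.75,interpolation=cv2.INTER_CUBIC))
E
```

```text
[[ 688.4  170.3   10. ]
 [ 697.8 -135.4   10. ]] 305.85074837811794 91.77647373068869
O [566.2  78.5] yaw 1.6018016424706012
housing near [-92.7 -29.5]
housing far [ 36.7 -29.6]
tip [-107.9    1.6]
tab front [-181.3  -10.8]
tab rear [-194.8  -11. ]
tab right end rear [-192.   -37.6]
tip right [-105.7  -39. ]
wrench [-233.1 -241.9]
rail r [-213.6  -64.3]
rail l [-215.7  -45.4]
lever tip [-53.5 -97.5]
driver tip [-89.7 -90.9]
```

View pics/c.png

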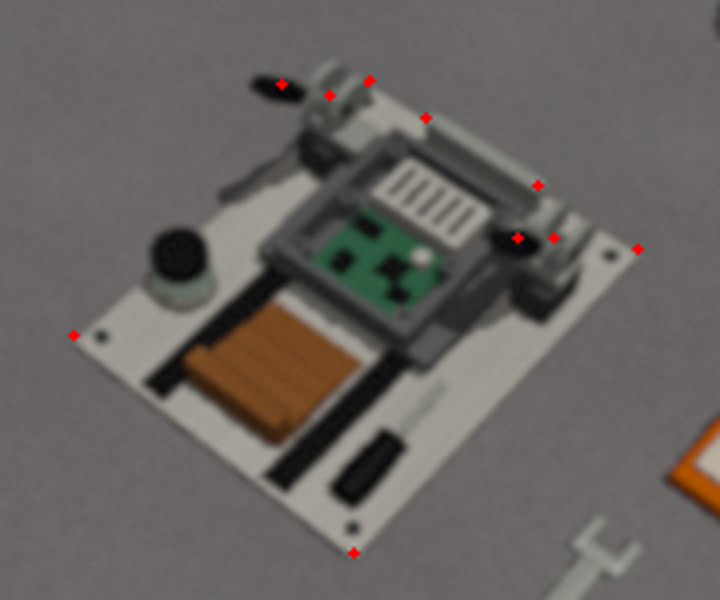

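play_rows(
  commands=[
    {"dx":-0.6,"dy":-0.82,"dz":-0.5,"ax":0,"ay":0,"az":-0.16,"jaw":0},
    {"dx":-0.6,"dy":-0.82,"dz":-0.5,"ax":0,"ay":0,"az":0,"jaw":0},
    {"dx":-0.6,"dy":-0.82,"dz":-0.5,"ax":0,"ay":0,"az":0,"jaw":0},
    {"dx":-0.6,"dy":-0.82,"dz":-0.5,"ax":0,"ay":0,"az":0,"jaw":0},
    {"dx":0,"dy":0,"dz":-1,"ax":0,"ay":0,"az":0,"jaw":0},
  ],
)

```text
time_s: 4.27
eef_pos: [568.2, -50.9, 262.3]
tool_rot: [0.716, -0.698, 0.003, 0.0]
ft_force: [1.8, -0.6, -0.0]
gripper_width: 0.5
```

play_rows(
  commands=[
    {"dx":0,"dy":0,"dz":-1,"ax":0,"ay":0,"az":0,"jaw":0},
    {"dx":0,"dy":0,"dz":-1,"ax":0,"ay":0,"az":0,"jaw":0},
    {"dx":0,"dy":0,"dz":-1,"ax":0,"ay":0,"az":0,"jaw":0},
    {"dx":0,"dy":0,"dz":0,"ax":0,"ay":0,"az":0,"jaw":0},
    {"dx":0,"dy":0,"dz":0,"ax":0,"ay":0,"az":0,"jaw":0},
  ],
)

```text
time_s: 4.68
eef_pos: [568.5, -44.5, 169.5]
tool_rot: [0.719, -0.695, -0.001, 0.001]
ft_force: [0.8, -0.5, 1.1]
gripper_width: 0.2
```

```bash
cat >> h.py <<'E'
def fx():
    z=np.load('fix.npz'); s=monitor.get_state(); q=np.array(s['eef_pos']); d=q[:2]-z['O']
    print('t',round(s['time_s'],2),'fix',np.round([d@z['ex'],d@z['ey'],q[2]],1),'F',np.round(s['ft_force'],1),'rot',np.round(s['tool_rot'],3))
E
python3 - <<'E'
from h import *
fx(); c=wcam(); im=save('wrist','w2'); np.savez('w2.npz',K=c[0],d=c[1],R=c[2],t=c[3])
cv2.imwrite('pics/w2b.png',cv2.resize(im,(800,600),interpolation=cv2.INTER_CUBIC)[:,:,::-1])
E
```

```text
t 4.68 fix [-123.1    1.5  169.5] F [ 0.8 -0.5  1.1] rot [ 0.719 -0.695 -0.001  0.001]
```

View pics/w2b.png

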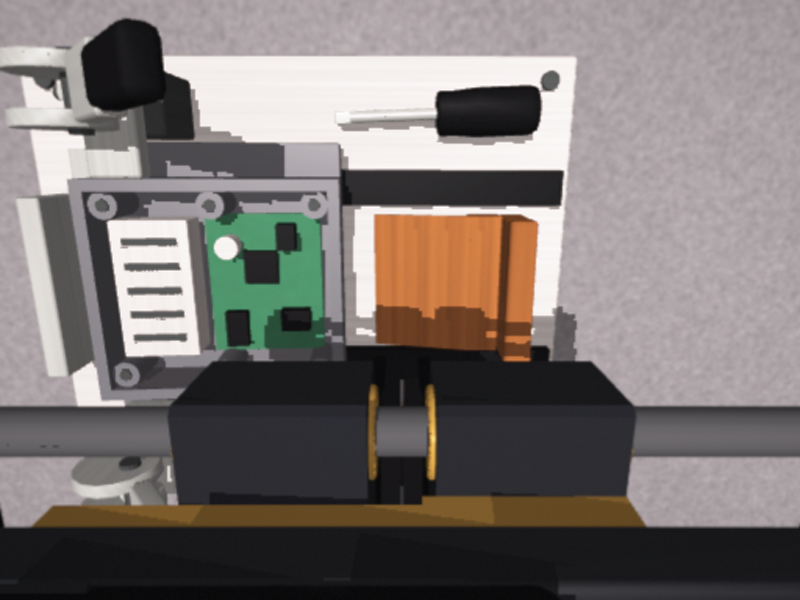

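Run:
```python
from h import *
np.set_printoptions(precision=1,suppress=True)
c=lw('w2.npz'); f=np.load('fix.npz')
for n,uv,z in [('corner',(576,58),10),('rail end',(561,205),18),('rail end o',(563,170),18),('housing near top',(343,190),58),('housing near low end',(343,270),58),('tip r',(375,214),13.5),('tip mid',(376,280),13.5),('tip l',(377,344),13.5),('tab rear r',(537,221),52),('tab rear',(531,345),52),('tab front',(501,222),52)]:
    q=unproj(c,np.array([uv])*.64,z)[0][:2]-f['O']; print(n,q@f['ex'],q@f['ey'])
```

```text
corner -218.89573071872363 -124.07150643702387
rail end -214.67342740717325 -44.860921173728755
rail end o -214.24976906949226 -64.39127050415519
housing near top -93.54330684710834 -55.17671956761575
housing near low end -92.42055668671237 -14.53730365523032
tip r -107.17818138080978 -39.22065271207593
tip mid -107.31409958762991 0.41686853281411596
tip l -107.47594073304519 41.43893146728315
tab rear r -192.95548451059616 -39.272884142888685
tab rear -194.2245835178321 28.560649915829263
tab front -174.34903204996817 -38.7443939700038
```

play_rows(
  commands=[
    {"dx":0.05,"dy":0,"dz":-0.9,"ax":0,"ay":0,"az":0,"jaw":0},
    {"dx":0,"dy":0,"dz":-0.9,"ax":0,"ay":0,"az":0,"jaw":0},
    {"dx":0,"dy":0,"dz":-0.9,"ax":0,"ay":0,"az":0,"jaw":0},
    {"dx":0,"dy":0,"dz":-0.9,"ax":0,"ay":0,"az":0,"jaw":0},
    {"dx":0,"dy":0,"dz":-0.85,"ax":0,"ay":0,"az":0,"jaw":0},
  ],
)

```text
time_s: 5.15
eef_pos: [572.9, -44.7, 38.0]
tool_rot: [0.719, -0.696, 0.002, -0.001]
ft_force: [1.4, 0.1, -0.1]
gripper_width: 0.4
```

play_rows(
  commands=[
    {"dx":0,"dy":0,"dz":0,"ax":0,"ay":0,"az":0,"jaw":0},
    {"dx":0,"dy":0.1,"dz":0,"ax":0,"ay":0,"az":0,"jaw":0},
    {"dx":0,"dy":0.15,"dz":0,"ax":0,"ay":0,"az":0,"jaw":0},
    {"dx":0,"dy":0.15,"dz":0,"ax":0,"ay":0,"az":0,"jaw":0},
    {"dx":0,"dy":0.15,"dz":0,"ax":0,"ay":0,"az":0,"jaw":0},
  ],
)

```text
time_s: 5.57
eef_pos: [572.3, -27.3, 38.7]
tool_rot: [0.719, -0.695, 0.001, -0.001]
ft_force: [-0.5, -0.7, 0.7]
gripper_width: 0.6
```

```bash
python3 -c "
from h import *
fx()"
```

```text
t 5.57 fix [-106.    -2.9   38.7] F [-0.5 -0.7  0.7] rot [ 0.719 -0.695  0.001 -0.001]
```

play_rows(
  commands=[
    {"dx":-0.05,"dy":0.1,"dz":0,"ax":0,"ay":0,"az":0,"jaw":0},
    {"dx":-0.05,"dy":0.1,"dz":0,"ax":0,"ay":0,"az":0,"jaw":0},
    {"dx":0,"dy":0.1,"dz":0,"ax":0,"ay":0,"az":0,"jaw":0},
    {"dx":0,"dy":0.1,"dz":0,"ax":0,"ay":0,"az":0,"jaw":0},
    {"dx":0,"dy":0.1,"dz":0,"ax":0,"ay":0,"az":0,"jaw":0},
  ],
)

```text
time_s: 5.98
eef_pos: [568.3, -15.5, 37.3]
tool_rot: [0.718, -0.696, 0.001, 0.001]
ft_force: [-0.1, -7.9, 4.7]
gripper_width: 0.7
```

play_rows(
  commands=[
    {"dx":0,"dy":0.06,"dz":0,"ax":0,"ay":0,"az":0,"jaw":0},
    {"dx":0,"dy":0.06,"dz":0,"ax":0,"ay":0,"az":0,"jaw":0},
    {"dx":0,"dy":0.06,"dz":0,"ax":0,"ay":0,"az":0,"jaw":0},
    {"dx":0,"dy":0.06,"dz":0,"ax":0,"ay":0,"az":0,"jaw":0},
    {"dx":0,"dy":0.06,"dz":0,"ax":0,"ay":0,"az":0,"jaw":0},
  ],
)

```text
time_s: 6.4
eef_pos: [568.4, -6.7, 37.3]
tool_rot: [0.718, -0.696, 0.001, 0.001]
ft_force: [0.2, -8.7, 5.4]
gripper_width: 0.4
```

```bash
python3 -c "
from h import *
fx()"
```

```text
t 6.4 fix [-85.2   0.4  37.3] F [ 0.2 -8.7  5.4] rot [ 0.718 -0.696  0.001  0.001]
```

play_rows(
  commands=[
    {"dx":0,"dy":0.04,"dz":0,"ax":0,"ay":0,"az":0,"jaw":0},
    {"dx":0,"dy":0.04,"dz":0,"ax":0,"ay":0,"az":0,"jaw":0},
    {"dx":0,"dy":0.04,"dz":0,"ax":0,"ay":0,"az":0,"jaw":0},
    {"dx":0,"dy":0.03,"dz":0,"ax":0,"ay":0,"az":0,"jaw":0},
    {"dx":0,"dy":0.03,"dz":0,"ax":0,"ay":0,"az":0,"jaw":0},
  ],
)

```text
time_s: 6.82
eef_pos: [568.3, -1.3, 37.3]
tool_rot: [0.718, -0.696, 0.001, 0.001]
ft_force: [-1.1, -8.3, 5.1]
gripper_width: 0.6
```

play_rows(
  commands=[
    {"dx":0,"dy":0.03,"dz":0,"ax":0,"ay":0,"az":0,"jaw":0},
    {"dx":0,"dy":0.03,"dz":0,"ax":0,"ay":0,"az":0,"jaw":0},
    {"dx":0,"dy":0.03,"dz":0,"ax":0,"ay":0,"az":0,"jaw":0},
    {"dx":0,"dy":0.02,"dz":0,"ax":0,"ay":0,"az":0,"jaw":0},
    {"dx":0,"dy":0.02,"dz":0,"ax":0,"ay":0,"az":0,"jaw":0},
  ],
)

```text
time_s: 7.23
eef_pos: [568.3, 1.7, 37.3]
tool_rot: [0.718, -0.696, 0.002, 0.001]
ft_force: [-1.7, -12.0, 6.5]
gripper_width: 0.5
```

play_rows(
  commands=[
    {"dx":0,"dy":0.02,"dz":0,"ax":0,"ay":0,"az":0,"jaw":0},
    {"dx":0,"dy":0.02,"dz":0,"ax":0,"ay":0,"az":0,"jaw":0},
    {"dx":0,"dy":0.02,"dz":0,"ax":0,"ay":0,"az":0,"jaw":0},
    {"dx":0,"dy":0,"dz":0,"ax":0,"ay":0,"az":0,"jaw":0},
    {"dx":0,"dy":0,"dz":0,"ax":0,"ay":0,"az":0,"jaw":0},
  ],
)

```text
time_s: 7.65
eef_pos: [568.2, 1.7, 37.3]
tool_rot: [0.717, -0.697, 0.002, 0.002]
ft_force: [-2.1, -15.2, 6.9]
gripper_width: 0.6
```

```bash
python3 -c "
from h import *
fx()"
```

```text
t 7.65 fix [-76.8   0.3  37.3] F [ -2.1 -15.2   6.9] rot [ 0.717 -0.697  0.002  0.002]
```

play_rows(
  commands=[
    {"dx":0,"dy":-0.35,"dz":0,"ax":0,"ay":0,"az":0,"jaw":0},
    {"dx":0,"dy":-0.35,"dz":0.2,"ax":0,"ay":0,"az":0,"jaw":0},
    {"dx":0,"dy":-0.3,"dz":0.8,"ax":0,"ay":0,"az":0,"jaw":0},
    {"dx":0,"dy":0,"dz":1,"ax":0,"ay":0,"az":0,"jaw":0},
    {"dx":0,"dy":-0.5,"dz":0.2,"ax":0,"ay":0,"az":0,"jaw":0},
  ],
)

```text
time_s: 8.07
eef_pos: [569.9, -35.5, 107.3]
tool_rot: [0.72, -0.694, 0.001, -0.002]
ft_force: [0.9, 0.6, 0.7]
gripper_width: 0.2
```

play_rows(
  commands=[
    {"dx":0.05,"dy":-0.9,"dz":0,"ax":0,"ay":0,"az":0,"jaw":0},
    {"dx":0.05,"dy":-0.9,"dz":0,"ax":0,"ay":0,"az":0,"jaw":0},
    {"dx":0.05,"dy":-0.9,"dz":0,"ax":0,"ay":0,"az":0,"jaw":0},
    {"dx":0,"dy":-0.9,"dz":0,"ax":0,"ay":0,"az":0,"jaw":0},
    {"dx":0,"dy":0,"dz":0,"ax":0,"ay":0,"az":0,"jaw":0},
  ],
)

```text
time_s: 8.48
eef_pos: [571.4, -153.2, 102.7]
tool_rot: [0.716, -0.698, 0.001, 0.001]
ft_force: [-0.4, -0.8, -0.2]
gripper_width: 0.3
```

Run:
```python
from h import *
fx(); c=wcam(); im=save('wrist','w3'); np.savez('w3.npz',K=c[0],d=c[1],R=c[2],t=c[3])
s=save('side','s3')
cv2.imwrite('pics/w3b.png',np.vstack([im,cv2.resize(s[160:270,180:320],(512,402),interpolation=cv2.INTER_CUBIC)])[:600,:,::-1] if 0 else np.hstack([cv2.resize(im,(440,330)),cv2.resize(s[170:255,190:300],(360,330),interpolation=cv2.INTER_CUBIC)])[:,:,::-1])
```

```text
t 8.48 fix [-231.8    1.9  102.7] F [-0.4 -0.8 -0.2] rot [ 0.716 -0.698  0.001  0.001]
```

View pics/w3b.png

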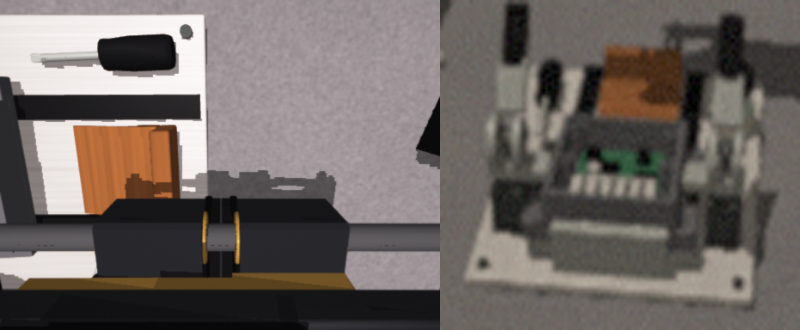

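play_rows(
  commands=[
    {"dx":0.05,"dy":0,"dz":-0.7,"ax":0,"ay":0,"az":0,"jaw":0},
    {"dx":0,"dy":0,"dz":-0.7,"ax":0,"ay":0,"az":0,"jaw":0},
    {"dx":0,"dy":0,"dz":-0.7,"ax":0,"ay":0,"az":0,"jaw":0},
    {"dx":0,"dy":0,"dz":-0.65,"ax":0,"ay":0,"az":0,"jaw":0},
    {"dx":0,"dy":0,"dz":0,"ax":0,"ay":0,"az":0,"jaw":0},
  ],
)

```text
time_s: 9.0
eef_pos: [571.3, -143.8, 16.5]
tool_rot: [0.719, -0.695, -0.003, 0.001]
ft_force: [-1.0, 0.8, -0.7]
gripper_width: 0.6
```

play_rows(
  commands=[
    {"dx":0,"dy":0.1,"dz":0,"ax":0,"ay":0,"az":0,"jaw":0},
    {"dx":0,"dy":0.15,"dz":0,"ax":0,"ay":0,"az":0,"jaw":0},
    {"dx":0,"dy":0.2,"dz":0,"ax":0,"ay":0,"az":0,"jaw":0},
    {"dx":0,"dy":0.2,"dz":0,"ax":0,"ay":0,"az":0,"jaw":0},
    {"dx":0,"dy":0.2,"dz":0,"ax":0,"ay":0,"az":0,"jaw":0},
  ],
)

```text
time_s: 9.42
eef_pos: [574.6, -119.9, 21.3]
tool_rot: [0.719, -0.695, 0.001, -0.0]
ft_force: [0.1, -1.7, 0.9]
gripper_width: 0.4
```

```bash
python3 -c "
from h import *
fx()"
```

```text
t 9.42 fix [-198.6   -2.3   21.3] F [ 0.1 -1.7  0.9] rot [ 0.719 -0.695  0.001 -0.   ]
```

play_rows(
  commands=[
    {"dx":-0.02,"dy":0.2,"dz":0,"ax":0,"ay":0,"az":0,"jaw":0},
    {"dx":-0.02,"dy":0.2,"dz":0,"ax":0,"ay":0,"az":0,"jaw":0},
    {"dx":-0.02,"dy":0.2,"dz":0,"ax":0,"ay":0,"az":0,"jaw":0},
    {"dx":-0.02,"dy":0.2,"dz":0,"ax":0,"ay":0,"az":0,"jaw":0},
    {"dx":-0.02,"dy":0.2,"dz":0,"ax":0,"ay":0,"az":0,"jaw":0},
  ],
)

```text
time_s: 9.83
eef_pos: [570.7, -89.9, 20.1]
tool_rot: [0.719, -0.695, 0.0, 0.0]
ft_force: [1.1, -2.3, 2.6]
gripper_width: 0.4
```

play_rows(
  commands=[
    {"dx":-0.01,"dy":0.15,"dz":0,"ax":0,"ay":0,"az":0,"jaw":0},
    {"dx":-0.01,"dy":0.15,"dz":0,"ax":0,"ay":0,"az":0,"jaw":0},
    {"dx":-0.01,"dy":0.15,"dz":0,"ax":0,"ay":0,"az":0,"jaw":0},
    {"dx":-0.01,"dy":0.15,"dz":0,"ax":0,"ay":0,"az":0,"jaw":0},
    {"dx":-0.01,"dy":0.15,"dz":0,"ax":0,"ay":0,"az":0,"jaw":0},
  ],
)

```text
time_s: 10.25
eef_pos: [569.4, -67.6, 20.0]
tool_rot: [0.719, -0.695, 0.0, -0.0]
ft_force: [1.6, -1.9, 0.7]
gripper_width: 0.8
```

play_rows(
  commands=[
    {"dx":0,"dy":0.15,"dz":0,"ax":0,"ay":0,"az":0,"jaw":0},
    {"dx":0,"dy":0.15,"dz":0,"ax":0,"ay":0,"az":0,"jaw":0},
    {"dx":0,"dy":0.15,"dz":0,"ax":0,"ay":0,"az":0,"jaw":0},
    {"dx":0,"dy":0.15,"dz":0,"ax":0,"ay":0,"az":0,"jaw":0},
    {"dx":0,"dy":0.15,"dz":0,"ax":0,"ay":0,"az":0,"jaw":0},
  ],
)

```text
time_s: 10.67
eef_pos: [569.0, -47.3, 20.0]
tool_rot: [0.718, -0.696, 0.001, 0.001]
ft_force: [0.1, -8.3, 2.5]
gripper_width: 0.7
```

```bash
python3 -c "
from h import *
fx()"
```

```text
t 10.67 fix [-125.8    1.    20. ] F [ 0.1 -8.3  2.5] rot [ 0.718 -0.696  0.001  0.001]
```

play_rows(
  commands=[
    {"dx":0,"dy":0.1,"dz":0,"ax":0,"ay":0,"az":0,"jaw":0},
    {"dx":0,"dy":0.1,"dz":0,"ax":0,"ay":0,"az":0,"jaw":0},
    {"dx":0,"dy":0.1,"dz":0,"ax":0,"ay":0,"az":0,"jaw":0},
    {"dx":0,"dy":0.1,"dz":0,"ax":0,"ay":0,"az":0,"jaw":0},
    {"dx":0,"dy":0.1,"dz":0,"ax":0,"ay":0,"az":0,"jaw":0},
  ],
)

```text
time_s: 11.08
eef_pos: [569.0, -32.3, 20.0]
tool_rot: [0.718, -0.696, 0.0, 0.001]
ft_force: [0.2, -8.1, 3.7]
gripper_width: 0.4
```

play_rows(
  commands=[
    {"dx":0,"dy":0.08,"dz":0,"ax":0,"ay":0,"az":0,"jaw":0},
    {"dx":0,"dy":0.08,"dz":0,"ax":0,"ay":0,"az":0,"jaw":0},
    {"dx":0,"dy":0.08,"dz":0,"ax":0,"ay":0,"az":0,"jaw":0},
    {"dx":0,"dy":0.08,"dz":0,"ax":0,"ay":0,"az":0,"jaw":0},
    {"dx":0,"dy":0.08,"dz":0,"ax":0,"ay":0,"az":0,"jaw":0},
  ],
)

```text
time_s: 11.5
eef_pos: [569.0, -20.0, 20.0]
tool_rot: [0.718, -0.696, 0.0, 0.001]
ft_force: [1.2, -6.7, 3.2]
gripper_width: 0.4
```

play_rows(
  commands=[
    {"dx":0,"dy":0.03,"dz":0,"ax":0,"ay":0,"az":0,"jaw":0},
    {"dx":0,"dy":0.03,"dz":0,"ax":0,"ay":0,"az":0,"jaw":0},
    {"dx":0,"dy":0.03,"dz":0,"ax":0,"ay":0,"az":0,"jaw":0},
    {"dx":0,"dy":0.03,"dz":0,"ax":0,"ay":0,"az":0,"jaw":0},
    {"dx":0,"dy":0.03,"dz":0,"ax":0,"ay":0,"az":0,"jaw":0},
  ],
)

```text
time_s: 11.92
eef_pos: [569.0, -15.7, 20.0]
tool_rot: [0.718, -0.696, 0.0, 0.001]
ft_force: [-0.4, -7.9, 1.6]
gripper_width: 0.6
```

```bash
python3 -c "
from h import *
fx()"
```

```text
t 11.92 fix [-94.3   0.1  20. ] F [-0.4 -7.9  1.6] rot [ 0.718 -0.696  0.     0.001]
```

play_rows(
  commands=[
    {"dx":0,"dy":0.03,"dz":0,"ax":0,"ay":0,"az":0,"jaw":0},
    {"dx":0,"dy":0.03,"dz":0,"ax":0,"ay":0,"az":0,"jaw":0},
    {"dx":0,"dy":0.03,"dz":0,"ax":0,"ay":0,"az":0,"jaw":0},
    {"dx":0,"dy":0.03,"dz":0,"ax":0,"ay":0,"az":0,"jaw":0},
    {"dx":0,"dy":0.03,"dz":0,"ax":0,"ay":0,"az":0,"jaw":0},
  ],
)

```text
time_s: 12.33
eef_pos: [568.9, -12.8, 20.0]
tool_rot: [0.718, -0.696, 0.001, 0.002]
ft_force: [-1.0, -13.3, 3.1]
gripper_width: 0.5
```

play_rows(
  commands=[
    {"dx":0,"dy":0.02,"dz":0,"ax":0,"ay":0,"az":0,"jaw":0},
    {"dx":0,"dy":0.02,"dz":0,"ax":0,"ay":0,"az":0,"jaw":0},
    {"dx":0,"dy":0.02,"dz":0,"ax":0,"ay":0,"az":0,"jaw":0},
    {"dx":0,"dy":0.02,"dz":0,"ax":0,"ay":0,"az":0,"jaw":0},
    {"dx":0,"dy":0.02,"dz":0,"ax":0,"ay":0,"az":0,"jaw":0},
  ],
)

```text
time_s: 12.75
eef_pos: [568.9, -12.7, 20.0]
tool_rot: [0.717, -0.697, 0.002, 0.003]
ft_force: [-1.7, -21.7, 5.3]
gripper_width: 0.3
```

play_rows(
  commands=[
    {"dx":0,"dy":-0.3,"dz":0,"ax":0,"ay":0,"az":0,"jaw":0},
    {"dx":0,"dy":-0.4,"dz":0.1,"ax":0,"ay":0,"az":0,"jaw":0},
    {"dx":0,"dy":-0.5,"dz":0.5,"ax":0,"ay":0,"az":0,"jaw":0},
    {"dx":0,"dy":0,"dz":1,"ax":0,"ay":0,"az":0,"jaw":0},
    {"dx":0,"dy":0,"dz":1,"ax":0,"ay":0,"az":0,"jaw":0},
  ],
)

```text
time_s: 13.17
eef_pos: [567.9, -43.2, 97.8]
tool_rot: [0.718, -0.696, -0.002, 0.001]
ft_force: [0.4, 1.2, -0.3]
gripper_width: 0.4
```

play_rows(
  commands=[
    {"dx":0,"dy":0,"dz":1,"ax":0,"ay":0,"az":0,"jaw":0},
    {"dx":-0.7,"dy":0.2,"dz":0.45,"ax":0,"ay":0,"az":0,"jaw":0},
    {"dx":-0.8,"dy":0.2,"dz":0,"ax":0,"ay":0,"az":0,"jaw":0},
    {"dx":-0.8,"dy":0.3,"dz":0,"ax":0,"ay":0,"az":0,"jaw":0},
    {"dx":-0.8,"dy":0.3,"dz":0,"ax":0,"ay":0,"az":0,"jaw":0},
  ],
)

```text
time_s: 13.58
eef_pos: [475.1, -11.9, 141.6]
tool_rot: [0.719, -0.695, -0.0, -0.0]
ft_force: [-0.2, 0.8, 0.7]
gripper_width: 0.4
```

Run:
```python
from h import *
fx(); s=save('side','s4'); a=save('scene','a4')
cv2.imwrite('pics/v4.png',np.hstack([cv2.resize(a[130:280,170:350],(400,333),interpolation=cv2.INTER_CUBIC),cv2.resize(s[140:255,180:305],(362,333),interpolation=cv2.INTER_CUBIC)])[:,:,::-1])
```

```text
t 13.58 fix [-87.5  93.9 141.6] F [-0.2  0.8  0.7] rot [ 0.719 -0.695 -0.    -0.   ]
```

View pics/v4.png

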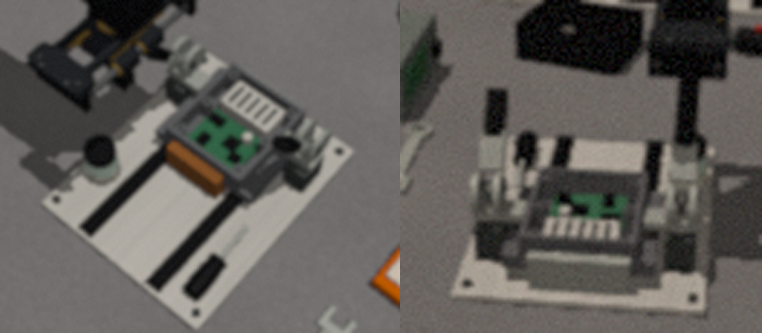

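play_rows(
  commands=[
    {"dx":-0.02,"dy":0.3,"dz":0,"ax":0,"ay":0,"az":0,"jaw":0},
    {"dx":-0.02,"dy":0.3,"dz":0,"ax":0,"ay":0,"az":0,"jaw":0},
    {"dx":-0.02,"dy":0.3,"dz":0,"ax":0,"ay":0,"az":0,"jaw":0},
    {"dx":-0.02,"dy":0.3,"dz":0,"ax":0,"ay":0,"az":0,"jaw":0},
    {"dx":-0.02,"dy":0.3,"dz":0,"ax":0,"ay":0,"az":0,"jaw":0},
  ],
)

```text
time_s: 14.1
eef_pos: [476.1, 30.3, 143.6]
tool_rot: [0.718, -0.696, 0.003, -0.0]
ft_force: [0.7, -4.6, 6.3]
gripper_width: 0.2
```

play_rows(
  commands=[
    {"dx":0,"dy":0.3,"dz":0,"ax":0,"ay":0,"az":0,"jaw":0},
    {"dx":0,"dy":0.3,"dz":0,"ax":0,"ay":0,"az":0,"jaw":0},
    {"dx":0,"dy":0.3,"dz":0,"ax":0,"ay":0,"az":0,"jaw":0},
    {"dx":0,"dy":0.3,"dz":0,"ax":0,"ay":0,"az":0,"jaw":0},
    {"dx":0,"dy":0.3,"dz":0,"ax":0,"ay":0,"az":0,"jaw":0},
  ],
)

```text
time_s: 14.52
eef_pos: [473.5, 78.7, 141.5]
tool_rot: [0.719, -0.695, -0.0, -0.0]
ft_force: [0.4, -2.5, 3.0]
gripper_width: 0.6
```

```bash
python3 -c "
from h import *
fx()"
```

```text
t 14.52 fix [  3.   92.6 141.5] F [ 0.4 -2.5  3. ] rot [ 0.719 -0.695 -0.    -0.   ]
```

play_rows(
  commands=[
    {"dx":-0.02,"dy":0.3,"dz":0,"ax":0,"ay":0,"az":0,"jaw":0},
    {"dx":-0.02,"dy":0.3,"dz":0,"ax":0,"ay":0,"az":0,"jaw":0},
    {"dx":-0.02,"dy":0.3,"dz":0,"ax":0,"ay":0,"az":0,"jaw":0},
    {"dx":-0.02,"dy":0.3,"dz":0,"ax":0,"ay":0,"az":0,"jaw":0},
    {"dx":-0.02,"dy":0.3,"dz":0,"ax":0,"ay":0,"az":0,"jaw":0},
  ],
)

```text
time_s: 14.93
eef_pos: [469.9, 124.2, 141.4]
tool_rot: [0.719, -0.695, -0.0, -0.0]
ft_force: [0.2, 0.5, -1.1]
gripper_width: 0.4
```

play_rows(
  commands=[
    {"dx":0,"dy":0.2,"dz":0,"ax":0,"ay":0,"az":0,"jaw":0},
    {"dx":0,"dy":0.1,"dz":0,"ax":0,"ay":0,"az":0,"jaw":0},
    {"dx":0,"dy":0,"dz":0,"ax":0,"ay":0,"az":0,"jaw":0},
    {"dx":0,"dy":0,"dz":0,"ax":0,"ay":0,"az":0,"jaw":0},
    {"dx":0,"dy":0,"dz":0,"ax":0,"ay":0,"az":0,"jaw":0},
  ],
)

```text
time_s: 15.35
eef_pos: [470.4, 131.1, 141.5]
tool_rot: [0.718, -0.696, -0.0, 0.0]
ft_force: [-0.1, 0.3, -0.1]
gripper_width: 0.4
```

Run:
```python
from h import *
fx(); s=save('side','s5'); a=save('scene','a5')
cv2.imwrite('pics/v5.png',np.hstack([cv2.resize(a[110:280,170:350],(352,333),interpolation=cv2.INTER_CUBIC),cv2.resize(s[140:255,180:305],(362,333),interpolation=cv2.INTER_CUBIC)])[:,:,::-1])
```

```text
t 15.35 fix [ 55.5  94.1 141.5] F [-0.1  0.3 -0.1] rot [ 0.718 -0.696 -0.     0.   ]
```

View pics/v5.png

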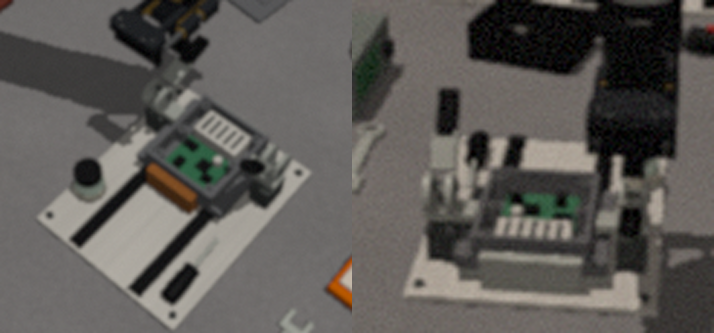

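play_rows(
  commands=[
    {"dx":0,"dy":-0.2,"dz":1,"ax":0,"ay":0,"az":0,"jaw":0},
    {"dx":0,"dy":-0.6,"dz":1,"ax":0,"ay":0,"az":0,"jaw":0},
    {"dx":0.5,"dy":-0.8,"dz":0,"ax":0,"ay":0,"az":0,"jaw":0},
    {"dx":0.8,"dy":-0.8,"dz":0,"ax":0,"ay":0,"az":0,"jaw":0},
    {"dx":0.8,"dy":-0.8,"dz":0,"ax":0,"ay":0,"az":0,"jaw":0},
  ],
)

```text
time_s: 15.87
eef_pos: [534.3, 33.9, 202.6]
tool_rot: [0.718, -0.696, 0.001, -0.0]
ft_force: [0.5, 0.1, 0.3]
gripper_width: 0.6
```

play_rows(
  commands=[
    {"dx":0.9,"dy":-0.6,"dz":0,"ax":0,"ay":0,"az":0,"jaw":0},
    {"dx":0.9,"dy":-0.4,"dz":0,"ax":0,"ay":0,"az":0,"jaw":0},
    {"dx":0.9,"dy":-0.35,"dz":0,"ax":0,"ay":0,"az":0,"jaw":0},
    {"dx":0.9,"dy":0,"dz":0,"ax":0,"ay":0,"az":0,"jaw":0},
    {"dx":0.8,"dy":0,"dz":-0.2,"ax":0,"ay":0,"az":0,"jaw":0},
  ],
)

```text
time_s: 16.28
eef_pos: [667.3, -7.0, 196.1]
tool_rot: [0.718, -0.697, 0.001, -0.0]
ft_force: [0.4, 0.1, 0.5]
gripper_width: 0.8
```

play_rows(
  commands=[
    {"dx":0,"dy":0,"dz":-0.6,"ax":0,"ay":0,"az":0,"jaw":0},
    {"dx":0,"dy":0,"dz":-0.6,"ax":0,"ay":0,"az":0,"jaw":0},
    {"dx":0,"dy":0,"dz":-0.5,"ax":0,"ay":0,"az":0,"jaw":0},
    {"dx":0,"dy":0,"dz":0,"ax":0,"ay":0,"az":0,"jaw":0},
    {"dx":0,"dy":0,"dz":0,"ax":0,"ay":0,"az":0,"jaw":0},
  ],
)

```text
time_s: 16.7
eef_pos: [664.8, -5.5, 143.9]
tool_rot: [0.718, -0.696, -0.001, 0.001]
ft_force: [0.5, 1.3, 0.8]
gripper_width: 0.3
```

```bash
python3 -c "
from h import *
fx()"
```

```text
t 16.7 fix [-87.  -96.  143.9] F [0.5 1.3 0.8] rot [ 0.718 -0.696 -0.001  0.001]
```

play_rows(
  commands=[
    {"dx":-0.01,"dy":0.3,"dz":0,"ax":0,"ay":0,"az":0,"jaw":0},
    {"dx":-0.01,"dy":0.3,"dz":0,"ax":0,"ay":0,"az":0,"jaw":0},
    {"dx":-0.01,"dy":0.3,"dz":0,"ax":0,"ay":0,"az":0,"jaw":0},
    {"dx":-0.01,"dy":0.3,"dz":0,"ax":0,"ay":0,"az":0,"jaw":0},
    {"dx":-0.01,"dy":0.3,"dz":0,"ax":0,"ay":0,"az":0,"jaw":0},
  ],
)

```text
time_s: 17.12
eef_pos: [665.3, 38.9, 147.1]
tool_rot: [0.718, -0.696, 0.003, -0.0]
ft_force: [-1.5, -16.4, 27.3]
gripper_width: 0.2
```

play_rows(
  commands=[
    {"dx":-0.01,"dy":0.3,"dz":0,"ax":0,"ay":0,"az":0,"jaw":0},
    {"dx":-0.01,"dy":0.3,"dz":0,"ax":0,"ay":0,"az":0,"jaw":0},
    {"dx":-0.01,"dy":0.3,"dz":0,"ax":0,"ay":0,"az":0,"jaw":0},
    {"dx":-0.01,"dy":0.3,"dz":0,"ax":0,"ay":0,"az":0,"jaw":0},
    {"dx":-0.01,"dy":0.3,"dz":0,"ax":0,"ay":0,"az":0,"jaw":0},
  ],
)

```text
time_s: 17.53
eef_pos: [662.4, 86.2, 144.9]
tool_rot: [0.719, -0.695, 0.0, -0.0]
ft_force: [1.5, -2.8, 2.0]
gripper_width: 0.6
```

play_rows(
  commands=[
    {"dx":-0.01,"dy":0.3,"dz":0,"ax":0,"ay":0,"az":0,"jaw":0},
    {"dx":-0.01,"dy":0.3,"dz":0,"ax":0,"ay":0,"az":0,"jaw":0},
    {"dx":-0.01,"dy":0.3,"dz":0,"ax":0,"ay":0,"az":0,"jaw":0},
    {"dx":-0.01,"dy":0.3,"dz":0,"ax":0,"ay":0,"az":0,"jaw":0},
    {"dx":-0.01,"dy":0.3,"dz":0,"ax":0,"ay":0,"az":0,"jaw":0},
  ],
)

```text
time_s: 17.95
eef_pos: [660.3, 132.1, 144.3]
tool_rot: [0.719, -0.695, -0.001, -0.0]
ft_force: [0.3, -0.4, -1.0]
gripper_width: 0.6
```

play_rows(
  commands=[
    {"dx":0,"dy":0.2,"dz":0,"ax":0,"ay":0,"az":0,"jaw":0},
    {"dx":0,"dy":0.1,"dz":0,"ax":0,"ay":0,"az":0,"jaw":0},
    {"dx":0,"dy":0,"dz":0,"ax":0,"ay":0,"az":0,"jaw":0},
    {"dx":0,"dy":0,"dz":0,"ax":0,"ay":0,"az":0,"jaw":0},
    {"dx":0,"dy":0,"dz":0,"ax":0,"ay":0,"az":0,"jaw":0},
  ],
)

```text
time_s: 18.37
eef_pos: [661.0, 138.4, 144.5]
tool_rot: [0.718, -0.696, 0.0, 0.0]
ft_force: [-0.0, 0.3, -0.1]
gripper_width: 0.2
```

```bash
python3 -c "
from h import *
fx()"
```

```text
t 18.37 fix [ 56.9 -96.6 144.5] F [-0.   0.3 -0.1] rot [ 0.718 -0.696  0.     0.   ]
```

play_rows(
  commands=[
    {"dx":0,"dy":-0.2,"dz":1,"ax":0,"ay":0,"az":0,"jaw":0},
    {"dx":0,"dy":0,"dz":1,"ax":0,"ay":0,"az":0,"jaw":0},
    {"dx":-0.2,"dy":-0.3,"dz":1,"ax":0,"ay":0,"az":0,"jaw":0},
    {"dx":-0.7,"dy":-0.3,"dz":0.8,"ax":0,"ay":0,"az":0,"jaw":0},
    {"dx":-0.8,"dy":-0.3,"dz":0.8,"ax":0,"ay":0,"az":0,"jaw":0},
  ],
)

```text
time_s: 18.78
eef_pos: [609.9, 105.1, 283.5]
tool_rot: [0.718, -0.696, -0.0, -0.0]
ft_force: [0.0, 0.3, -0.1]
gripper_width: 0.4
```

play_rows(
  commands=[
    {"dx":-0.8,"dy":-0.4,"dz":0.8,"ax":0,"ay":0,"az":0,"jaw":0},
    {"dx":-0.8,"dy":-0.4,"dz":0.6,"ax":0,"ay":0,"az":0,"jaw":0},
    {"dx":-0.8,"dy":-0.4,"dz":0.2,"ax":0,"ay":0,"az":0,"jaw":0},
    {"dx":-0.8,"dy":-0.4,"dz":0,"ax":0,"ay":0,"az":0,"jaw":0},
    {"dx":-0.5,"dy":0,"dz":0,"ax":0,"ay":0,"az":0,"jaw":0},
  ],
)

```text
time_s: 19.2
eef_pos: [497.5, 55.1, 331.6]
tool_rot: [0.717, -0.697, 0.001, -0.0]
ft_force: [0.8, 0.3, -0.4]
gripper_width: 0.5
```

play_rows(
  commands=[
    {"dx":0,"dy":0,"dz":0,"ax":0,"ay":0,"az":0,"jaw":0},
    {"dx":0,"dy":0,"dz":0,"ax":0,"ay":0,"az":0,"jaw":0},
    {"dx":0,"dy":0,"dz":0,"ax":0,"ay":0,"az":0,"jaw":0},
    {"dx":0,"dy":0,"dz":0,"ax":0,"ay":0,"az":0,"jaw":0},
    {"dx":0,"dy":0,"dz":0,"ax":0,"ay":0,"az":0,"jaw":0},
  ],
)

```text
time_s: 19.62
eef_pos: [499.3, 58.2, 330.1]
tool_rot: [0.719, -0.695, -0.0, 0.0]
ft_force: [-0.0, 0.2, 0.3]
gripper_width: 0.3
```

Run:
```python
from h import *
fx(); c=wcam(); im=save('wrist','w6'); np.savez('w6.npz',K=c[0],d=c[1],R=c[2],t=c[3])
f=np.load('fix.npz'); W=lambda x,y,z:[*(f['O']+x*f['ex']+y*f['ey']),z]
big=cv2.resize(im,(800,600),interpolation=cv2.INTER_CUBIC)[:,:,::-1].copy()
pts=[(65,50,50),(65,-50,50),(-65,58,66),(-65,-58,66),(-80,40,52),(-80,-40,52)]+[(15+r*np.sin(1.309),y,89+r*np.cos(1.309)) for y in(96,-96) for r in (48,100)]
for X in pts:
    p=proj(c,W(*X))[0]/.64; cv2.circle(big,tuple(int(round(v)) for v in p),2,(0,0,255),-1)
cv2.imwrite('pics/w6b.png',big)
s=save('side','s6')
cv2.imwrite('pics/s6b.png',cv2.resize(s[150:260,180:305],None,fx=5,fy=5,interpolation=cv2.INTER_CUBIC)[:,:,::-1])
```

```text
t 19.62 fix [-18.3  67.4 330.1] F [-0.   0.2  0.3] rot [ 0.719 -0.695 -0.     0.   ]
```

View pics/w6b.png

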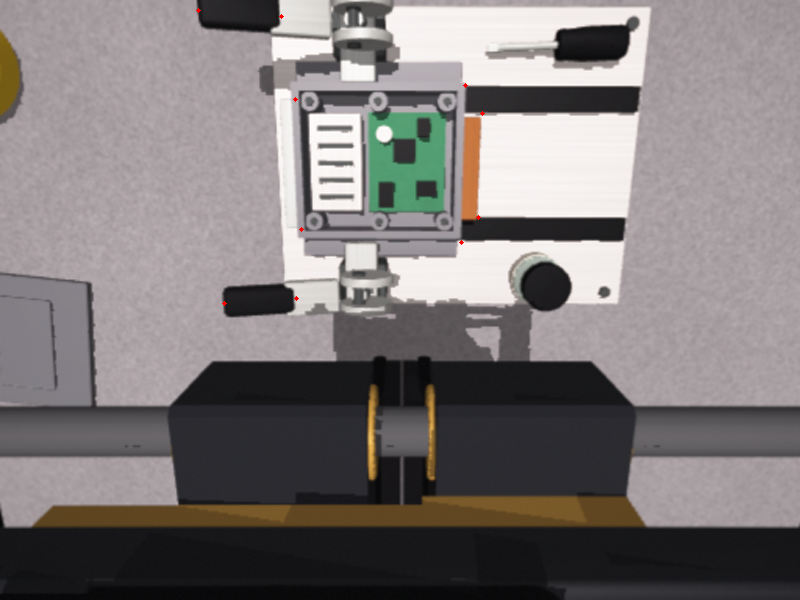

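View pics/s6b.png

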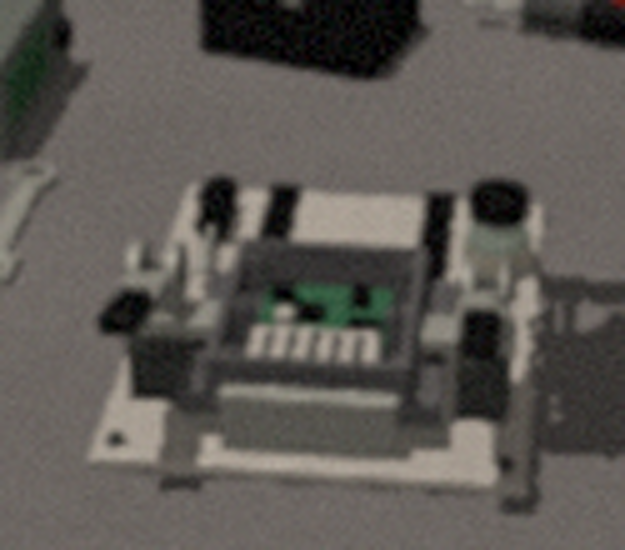

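The overlay matches the picture. The stop, housing edges, tab rear face (about 480, 115–217) and both closed handles (198–281, 12 and 223–295, 298) lie on the predicted points, and the jar and driver have not moved. I'm handing the job in.

```bash
python3 -c "
from h import *
order.job_done(); fx()"
```

```text
the job is handed in; nothing more can be done
the job is handed in; nothing more can be done
```

The housing is home against the end stop and level on the wedge, and both cam levers are snapped closed. The job was handed in at about 19.8 s on the robot's clock; it reports no verdict.

- **Housing:** I pushed it until it stopped moving, with the push force rising from about 8 N to 15 N.
- **Wedge:** I pushed it in until it stopped moving, at about 22 N. The tool stopped within 1 mm of where the tab should meet the housing wall.
- **Levers:** I flipped the left one, then the right. The force fell to zero after each high point. The highest force I read was about 32 N, on the right handle, taken by the fingers.
- **Last check:** With the arm lifted clear, the wrist picture showed the stop, housing edges, wedge tab and both closed handles within a few pixels of their expected places. The jar and bit driver looked unmoved.
- **Disagreement:** The plate edge measured 306 mm instead of 310 mm in the first picture. A closer view matched the plate's position to about 1 mm. No checks failed.

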